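# Open the latched bench locker by its lift paddle

## Task

Open the small blue steel locker on the bench: lift its red paddle handle until you feel it come up against its stop, which draws the hidden pawl clear, keep it lifted while you draw the door past the keeper, then swing the door wide open, to about a right angle or more, and leave it standing there. Use a light hand: do not wrench the paddle against its stop, drag the door against the pawl or fling the door, and leave the things standing beside and on the locker where they are.

Things in the scene. Friction and masses are not known exactly. Their poses are not given: they have to be found in the camera images.
- locker: small blue steel locker, 120 deep (x) x 160 wide (y), top at z = 225 mm, fixed on a 10 mm plywood board that juts out on its left. Origin: under its centre, on the bench; +x from door to back, +y to the left as one faces the door. The 10 mm door covers the front from z = 30 to 223 mm, outer face at x = -72 mm; hinged on the left, it opens towards -x.
- door (a joint): angle of the locker's door, rad: 0 shut, grows as it opens (clockwise seen from above), end of travel 1.75. Friction 0.15 N m: it stays where it is left. While latched it has some 2 to 5 mm of play at the paddle; once drawn about 15 mm out there, the pawl's hook is past the keeper.
- door_hinge (a point): point on the door's upright hinge axis, at locker (-66, 82, 184) mm. It turns with the door: -y axis along the door from the hinge to the free edge (163 mm away), -x axis out of the door's front face, z up.
- latch_mid (a point): point on the door's front face (turns with it, axes as door_hinge), 120 mm along the door from the hinge axis: the paddle's pivot line (along y) when the latch sits mid-way in its slotted holes. On each locker latch, paddle and pawl together are bolted up to 6 mm higher or lower; this is not measured.
- grip_mid (a point): 48 mm straight out of the door (-x) from latch_mid: where to pinch the paddle across its width, from above, if the latch sits mid-way (true height up to 6 mm off). The red paddle is a level blade, 42 mm wide (y), 8 mm thick, from 12 to 67 mm out of the door, its last 8 mm 13 mm thick. Fixed to the door: it does not show the paddle's lift.
- keeper: steel plate, 5 x 26 mm, hanging from the locker's roof behind the shut door; origin: middle of its lower edge, fixed. The pawl, a hooked arm of one piece with the paddle, catches behind it; lifting the paddle lowers the hook. It clears after 4 mm (latch lowest) to 20 mm (highest), in proportion, of lift at the pinch. Over 25 N from a door pulled while latched harms it.
- stop: rubber-faced stop inside the door under the pawl's arm; origin: middle of its upper face; turns with the door. The arm meets it 3 to 5 mm of lift after the hook clears, wherever the latch sits; it gives about 2 mm. The paddle's spring takes 3 N, rising to 6, and springs it back; fingers that do not tilt with the blade add friction. The stop bears 1.2 to 1.4 times the excess; over 15 N harms it.
- spray_can: aerosol can, 66 mm across, 225 mm tall, standing left of the locker on its board (its base 10 mm above the bench). Origin: centre of its underside. Leave it alone.
- guide_bush: grey turned steel bush, 40 mm across, 35 mm tall, standing before the can on the board. Origin: centre of its underside. Leave it alone.
- v_block: grey steel V-block, 48 x 44 x 36 mm, standing on the locker's top. Origin: centre of its underside. Leave it alone.

How it is judged (in metres and radians):
On the way:
1. the door has been drawn off its keeper and stands ajar (value of joint door between 0.15 and 1.1 rad), for 0.1 s.
At the end, for the whole second after the job is handed in: the door stands open by at least 1.2 rad (69 degrees) and is at rest (under 0.05 rad/s), and the can, the bush and the V-block are within 10 mm of where they stood (value of joint door above 1.2 rad and velocity of joint door between -0.05 and 0.05 rad/s and distance of each of spray_can, guide_bush, v_block from where it was at the start of the episode below 0.01 m); the robot touches nothing.
It fails at once if the door is dragged against the pawl: more than 25 N on the keeper (contact force between keeper and anything else above 25 N).
It fails at once if the paddle is wrenched against its stop: more than 15 N on the stop (contact force between stop and anything else above 15 N).
It fails at once if the door is flung: faster than 2.5 rad/s (velocity of joint door above 2.5 rad/s).
It fails at once if the spray can is knocked over or pushed away (angle between spray_can's own z axis and vertical above 0.3 rad or distance of spray_can from where it was at the start of the episode above 0.03 m).
It fails at once if the bush or the V-block is pushed away (distance of any of guide_bush, v_block from where it was at the start of the episode above 0.03 m).
It also fails if it takes over 67 s, if anything falls off the work surface, if the arm or the gripper's body presses on something with over 40 N, if the wrist force passes 120 N, or if a joint passes its speed limit or range.

## Robot

A 6-joint arm with a two-finger parallel gripper is mounted at the origin on the work surface; the furniture and walls round the work are solid. World frame = base frame: x ahead of the robot, y to its left, z up, the work surface at z = 0. Lengths are in mm, angles in rad, forces in N, time in s.
With the tool pointing down it reaches from about 350 to 875 mm from the base axis. Payload 4.2 kg.
Tool frame: the origin (TCP) lies between the finger pads; the fingertips stand 8 mm ahead of it and the grasp point (between the pads) lies 11 mm behind it; z points along the fingers, y is the line along which they close (so a half turn about z gives the same grasp; the last joint's range is limited). The gripper opens to 87 mm and grips with 3 to 60 N. Pads are 19 mm wide; open, the fingers measure 117 mm over their backs; the gripper's body (75 mm by 190 mm) begins 51 mm behind the grasp point.
Start: joints at [-0.85, 0.385, 0.008, 0, -1.194, -0.259], TCP at [278.486, -559.504, 230.55] pointing down, gripper open.
Joint ranges: [-3.14, 3.14], [-1.21, 2.06], [-1.07, 1.41], [-3.16, 2.05], [-2.99, -0.16], [-3.1, 3.1]. Speed limits (rad/s): [2.79, 2.79, 3.14, 3.14, 3.14, 3.14].

## Interface

Orientations are given as a unit quaternion [x, y, z, w].
In Python, from rig import robot gives the robot as it stands. Calls block until the motion is done:
- robot.move_to(position, orientation): joint-space move of the TCP to a pose.
- robot.move_l(position, frame=None, max_speed=150, contact_N=None): straight line of the TCP; frame=None keeps the orientation; max_speed is the mean speed in mm/s. With contact_N (N) it stops when the force on the tool has changed by that much, and returns True; else False.
- robot.set_joints(angles): joint-space move.
- robot.set_gripper(opening, squeeze=None): opening from 0.0 (shut) to 1.0 (fully open); squeeze is the grip in N (None keeps the last); returns when the fingers have stopped.
- robot.wait(seconds).
- robot.solve_ik(position, orientation): joint angles nearest the present ones, or None.
- robot.get_image(name): name is "side" or "top"; returns a dict with "image" (420x560x3 uint8, red, green, blue), "mtx" (3x3 intrinsics, pixels), "camera_from_world" (4x4, takes a point from world to camera coordinates). Camera axes: x right, y down, z forward; pixel columns grow to the right and rows downward; lengths in mm; the calibration is good to about 2 mm. A picture is of the moment at which its call begins. There is no depth.
A pose or a line that the arm cannot do raises robot.PlanningError and nothing moves.
- robot.close_job(): hands the job in; it is judged then, once.
Readings, each from a call of its own:
- robot.current_t(): time.
- robot.current_q(): joint angles.
- robot.current_qd(): joint speeds.
- robot.current_joint_efforts(): joint torques, N m.
- robot.current_tcp_pos(): TCP position.
- robot.current_ee_rot(): TCP orientation.
- robot.current_force(): force on the tool from outside, world axes, zero at the start.
- robot.current_moment(): the same for the moment, N m.
- robot.current_finger_gap(): opening from 0.0 (shut) to 1.0 (fully open).
- robot.current_grasp_force(): force on a finger pad.
Only numpy, scipy, OpenCV 4.12 (cv2) and the standard library are available. Lean on these libraries where they do the work, as an engineer would, in place of code of your own. Each camera call takes 0.05 s, during which the arm holds its last target. There are 200 camera calls.

## Working session

There is one attempt and no reset: what is moved stays moved. The work goes in short steps, each a Python script; the robot and the scene stay as the last script left them, time stands still between calls to the robot, and variables do not carry over. Pictures are saved under pics/ and viewed, at most 10 in all, crops included, and the job is handed in when it is done.

```bash
ls; mkdir -p pics
python3 - <<'E'
from rig import robot
import cv2,numpy as np
for n in("side","top"):
    d=robot.get_image(n); cv2.imwrite(f"pics/{n}0.png",d["image"][:,:,::-1]); np.savez(f"{n}0.npz",**d)
    T=d["camera_from_world"]; print(n,d["mtx"].round(1).tolist(),T.round(3).tolist(),(-T[:3,:3].T@T[:3,3]).round())
print(robot.current_ee_rot(),robot.current_t())
E
```

```text
pics
side [[412.1, 0.0, 274.7], [0.0, 412.1, 212.8], [0.0, 0.0, 1.0]] [[0.911, -0.413, -0.006, -477.607], [-0.375, -0.821, -0.431, 388.362], [0.173, 0.395, -0.902, 843.067], [0.0, 0.0, 0.0, 1.0]] [ 434. -212.  925.]
top [[535.5, 0.0, 287.6], [0.0, 535.5, 209.4], [0.0, 0.0, 1.0]] [[-0.319, -0.948, 0.003, 305.616], [-0.927, 0.312, -0.208, 524.796], [0.197, -0.069, -0.978, 905.236], [0.0, 0.0, 0.0, 1.0]] [406. 189. 994.]
[-2.28779302e-01  9.73477819e-01  9.41042418e-04 -2.84283032e-04] 0.1
```

View pics/side0.png

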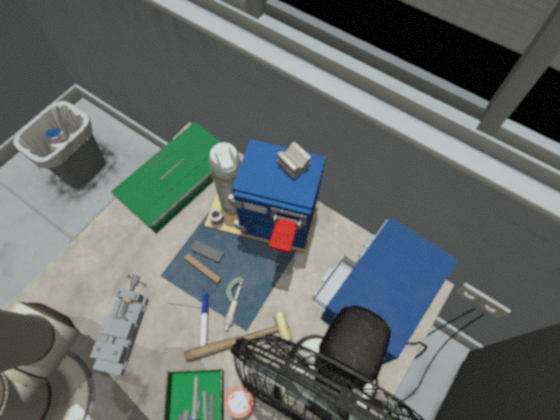

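View pics/top0.png

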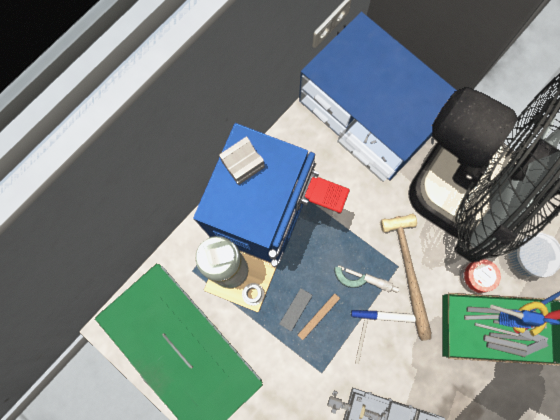

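The side view shows the blue locker at about (280,185) and its red paddle at (283,235). In the top view the locker is at (255,190), the paddle at (326,195), the can at (220,260) and the bush at (252,294). I'll enlarge both views to find the corners.

Run:
```python
import cv2,numpy as np
s=np.load("side0.npz")["image"][130:270,190:340];t=np.load("top0.npz")["image"][110:315,180:365]
a=cv2.resize(s,None,fx=2.6,fy=2.6,interpolation=cv2.INTER_CUBIC);b=cv2.resize(t,None,fx=2.2,fy=2.2,interpolation=cv2.INTER_CUBIC)
h=max(a.shape[0],b.shape[0]);c=np.zeros((h,a.shape[1]+b.shape[1],3),np.uint8);c[:a.shape[0],:a.shape[1]]=a;c[:b.shape[0],a.shape[1]:]=b
cv2.imwrite("pics/crop.png",c[:,:,::-1]);print(c.shape,a.shape)
```

```text
(451, 797, 3) (364, 390, 3)
```

View pics/crop.png

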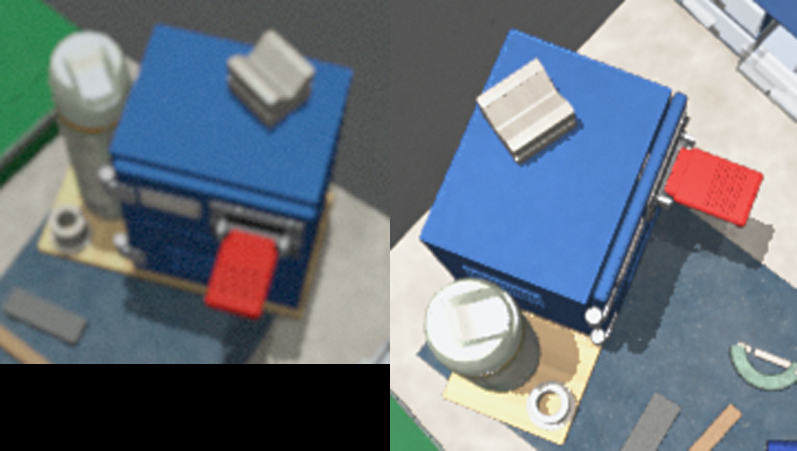

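The crops resolve the roof corners, paddle tip, can, bush and hinge. I'll cast rays from these pixels.

```bash
cat > h.py <<'E'
import numpy as np
def cam(n):
    d=np.load(n+"0.npz"); return d["mtx"],d["camera_from_world"]
def ray(n,uv):
    K,T=cam(n); R=T[:3,:3]; c=-R.T@T[:3,3]; d=R.T@np.linalg.solve(K,[*uv,1.]); return c,d/np.linalg.norm(d)
def onz(n,uv,z):
    c,d=ray(n,uv); return c+d*(z-c[2])/d[2]
def tri(a,b):
    (c1,d1),(c2,d2)=ray("side",a),ray("top",b)
    A=np.c_[d1,-d2]; t=np.linalg.lstsq(A,c2-c1,rcond=None)[0]; p,q=c1+t[0]*d1,c2+t[1]*d2
    return (p+q)/2,np.linalg.norm(p-q)
E
python3 - <<'E'
from h import *
import cv2
np.set_printoptions(precision=1,suppress=True)
S=lambda u,v:(u/2.6+190-.3,v/2.6+130-.3)
T=lambda u,v:((u-390)/2.2+180-.3,v/2.2+110-.3)
tc={"br":T(512,30),"bl":T(421,238),"fl":T(587,303),"fr":T(672,88)}
P={k:onz("top",v,225)[:2] for k,v in tc.items()}; print(P)
for a,b in("br","bl"),("bl","fl"),("fl","fr"),("fr","br"): print(a,b,np.linalg.norm(P[a]-P[b]))
# rigid fit
L=np.array([[60,-80],[60,80],[-60,80],[-60,-80]],float); W=np.array([P[k] for k in("br","bl","fl","fr")])
l=L-L.mean(0);w=W-W.mean(0); U,s,Vt=np.linalg.svd(l.T@w); R=(U@Vt).T; o=W.mean(0)-R@L.mean(0)
yaw=np.arctan2(R[1,0],R[0,0]); print("origin",o,"yaw",yaw,np.linalg.det(R),(W-(L@R.T+o)))
for k,v in{"bl":S(156,27),"br":S(352,70)}.items(): print("side",k,onz("side",v,225), tri(v,tc[k]))
def red(n):
    im=np.load(n+"0.npz")["image"].astype(int); m=((im[...,0]>130)&(im[...,1]<90)&(im[...,2]<90)).astype(np.uint8)
    m[:130]=0;m[280:]=0;m[:,:190]=0;m[:,380:]=0
    c=max(cv2.findContours(m,0,2)[0],key=cv2.contourArea); b=cv2.boxPoints(cv2.minAreaRect(c)); print(n,b.tolist(),cv2.contourArea(c)); return b
red("side");red("top")
inl=lambda p:R.T@(p[:2]-o)
print("can base? top",inl(onz("top",T(474,315),225)),"bush",inl(onz("top",T(549,405),45)))
print("bush side",inl(onz("side",S(70,217),45)),"can side",inl(onz("side",S(88,62),225)))
for q in (T(762,178),T(745,224)): print("tip",inl(onz("top",q,188)))
for q in (S(258,316),S(206,304)): print("tipS",inl(onz("side",q,180)))
np.savez("loc.npz",o=o,yaw=yaw)
E
```

```text
{'br': array([712.7, 167.2]), 'bl': array([592.3, 268.4]), 'fl': array([515.8, 177.5]), 'fr': array([637.8,  76.1])}
br bl 157.30013148997688
bl fl 118.8656978714261
fl fr 158.64908451743736
fr br 117.87069332313996
origin [614.6 172.3] yaw 0.8758359499883911 1.0000000000000007 [[-1.8  0.1]
 [ 0.6 -1.2]
 [ 1.  -0. ]
 [ 0.2  1.1]]
side bl [590.7 267.3 225. ] (array([591.8, 268.5, 223.4]), np.float64(1.564830393077991))
side br [713.  166.9 225. ] (array([713.1, 167.2, 224.3]), np.float64(0.2901460800727352))
side [[267.6384582519531, 245.9923095703125], [275.6461486816406, 216.63076782226562], [297.3923034667969, 222.5615234375], [289.3846130371094, 251.92306518554688]] 601.0
top [[303.03607177734375, 198.70619201660156], [312.185546875, 174.9175262451172], [349.5772705078125, 189.29896545410156], [340.42779541015625, 213.08763122558594]] 925.0
can base? top [  6.8 113.4] bush [-46.9 144.9]
bush side [-43.2 141.9] can side [ 12.2 120.8]
tip [-138.7  -52.3]
tip [-138.9  -16.8]
tipS [-139.7  -56.6]
tipS [-140.7  -17. ]
```

Run:
```python
from rig import robot
from h import *
np.set_printoptions(precision=0,suppress=True)
for z in(0,200,350):
  for uv in [(445,250),(460,110),(470,260),(480,275),(430,340)]: print(z,uv,onz("top",uv,z))
  for uv in [(240,345),(330,320),(390,330),(270,390)]: print(z,uv,onz("side",uv,z),"S")
```

```text
0 (445, 250) [ 439. -136.    0.]
0 (460, 110) [ 688. -269.    0.]
0 (470, 260) [ 406. -173.    0.]
0 (480, 275) [ 375. -180.   -0.]
0 (430, 340) [295. -48.   0.]
0 (240, 345) [413. -64.   0.] S
0 (330, 320) [615. -97.   0.] S
0 (390, 330) [ 724. -170.    0.] S
0 (270, 390) [ 436. -172.    0.] S
200 (445, 250) [432. -70. 200.]
200 (460, 110) [ 631. -177.  200.]
200 (470, 260) [ 406. -100.  200.]
200 (480, 275) [ 381. -105.  200.]
200 (430, 340) [318.  -1. 200.]
200 (240, 345) [418. -96. 200.] S
200 (330, 320) [ 576. -122.  200.] S
200 (390, 330) [ 662. -179.  200.] S
200 (270, 390) [ 436. -180.  200.] S
350 (445, 250) [427. -21. 350.]
350 (460, 110) [ 588. -108.  350.]
350 (470, 260) [406. -45. 350.]
350 (480, 275) [386. -50. 350.]
350 (430, 340) [334.  35. 350.]
350 (240, 345) [ 421. -120.  350.] S
350 (330, 320) [ 547. -140.  350.] S
350 (390, 330) [ 615. -186.  350.] S
350 (270, 390) [ 435. -187.  350.] S
```

Run:
```python
from rig import robot
from h import *
import cv2
np.set_printoptions(precision=2,suppress=True)
q0=robot.current_ee_rot()
for az in(-1.11,0.1):
    p=[400*np.cos(az),400*np.sin(az),520]
    Q=q0 if az<0 else pose()[1]
    robot.move_to(p,Q); print(robot.current_tcp_pos(),robot.current_q(),robot.current_t())
robot.set_gripper(1.0,12)
p,q=pose(t0=-.2,up=120); robot.move_to(p,q)
p,q=pose(t0=-.2,up=60); robot.move_l(p,q)
print(robot.current_tcp_pos(),robot.current_force(),robot.current_t())
c=[]
for n in("side","top"):
    im=robot.get_image(n)["image"][:,:,::-1]; c.append(cv2.resize(im[110:320,180:380],None,fx=2,fy=2))
cv2.imwrite("pics/above.png",np.hstack(c))
```

```text
[ 178.36 -358.52  518.49] [-0.7  -0.08  0.15 -0.   -1.8  -0.41] 1.475
[398.17  39.68 519.81] [ 0.37 -0.21  0.06 -0.17 -1.53  2.05] 3.5833
[569.08  57.52 235.16] [-0.42 -1.18  0.89] 5.45
```

View pics/above.png

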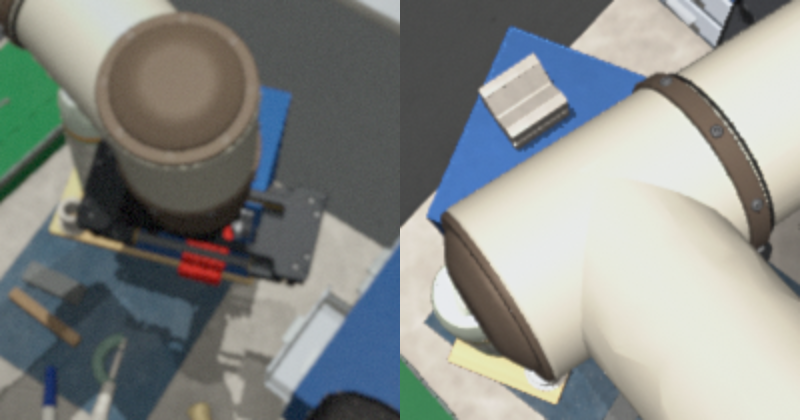

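The side view shows the gripper over the red paddle (crop about (203,262)), with its width along the door. The top view is blocked by the wrist. I'll descend with a contact guard and pinch.

Run:
```python
from rig import robot
from h import *
np.set_printoptions(precision=2,suppress=True)
print(robot.current_force())
p,q=pose(t0=-.2,dz=-3); print(robot.move_l(p,q,max_speed=50,contact_N=5), robot.current_tcp_pos()-p)
print(robot.current_force())
robot.set_gripper(0.0,12); robot.wait(.3)
print(robot.current_finger_gap()*87,robot.current_grasp_force(),robot.current_force(),RL.inv().apply(robot.current_force()),robot.current_t())
```

```text
[-0.28 -0.53  1.04]
False [0.25 0.06 0.43]
[ 0.23  0.44 -1.04]
41.82774763438088 12.000076061231084 [-2.58  3.13  2.09] [0.75 3.98 2.09] 8.075
```

Run:
```python
from rig import robot
from h import *
np.set_printoptions(precision=2,suppress=True)
f0=RL.inv().apply(robot.current_force()); th=0
hist=[]
while th<0.6:
    th+=0.02; p,q=pose(th=th,t0=-.2,dz=-3); robot.move_l(p,q,max_speed=15); robot.wait(.05)
    f=np.mean([RL.inv().apply(robot.current_force()) for _ in range(1)],0)-f0; hist.append(f[2])
    print(round(th,2),round(48*np.sin(th),1),f,round(robot.current_tcp_pos()[2]-p[2],2),round(robot.current_finger_gap()*87,1))
    if -f[2]>9 or (len(hist)>4 and hist[-3]-hist[-1]>3): break
np.save("th.npy",th); print(robot.current_t())
```

```text
0.02 1.0 [-0.61 -0.56 -2.76] -0.58 41.8
0.04 1.9 [ 0.85  1.56 -5.35] -0.41 41.9
0.06 2.9 [ 0.18  1.71 -5.05] -0.36 41.7
0.08 3.8 [ 0.81  1.17 -2.87] -0.36 41.8
0.1 4.8 [ 0.2   1.58 -3.41] -0.41 42.0
0.12 5.7 [ 0.37  1.6  -4.14] -0.38 41.8
0.14 6.7 [ 0.86  1.44 -3.92] -0.39 41.6
0.16 7.6 [ 0.12  2.   -4.52] -0.41 41.8
0.18 8.6 [ 1.07  0.72 -5.08] -0.45 41.9
0.2 9.5 [ 0.02  0.96 -4.8 ] -0.65 42.0
0.22 10.5 [ 1.12  0.41 -9.47] -1.05 41.9
11.375
```

Run:
```python
from rig import robot
from h import *
np.set_printoptions(precision=2,suppress=True)
F=lambda:np.mean([(robot.wait(.02),RL.inv().apply(robot.current_force()))[1] for _ in range(8)],0)
print(F())
for th in(.23,.21,.205):
    p,q=pose(th=th,t0=-.2,dz=-3); robot.move_l(p,q,max_speed=15); print(th,F(),robot.current_tcp_pos()-p)
print(robot.current_t())
```

```text
[ 2.24  4.59 -7.74]
0.23 [  2.55   4.35 -10.22] [-0.47  0.22 -1.14]
0.21 [ 3.57  4.98 -8.26] [-0.41  0.26 -0.59]
0.205 [ 3.02  5.23 -7.44] [-0.42  0.22 -0.53]
12.6583
```

Run:
```python
from rig import robot
from h import *
np.set_printoptions(precision=2,suppress=True)
th=.21; phi=0
while phi<0.26:
    phi+=.01; p,q=pose(phi,th,-.2,dz=-3); robot.move_l(p,q,max_speed=15)
    robot.wait(.05); f=(RL*Ro.from_euler("z",-phi)).inv().apply(robot.current_force())
    print(round(phi,2),f,round(robot.current_finger_gap()*87,1))
    if abs(f[0]-.8)>12 or f[2]<-13: print("ABORT"); break
print(robot.current_t())
```

```text
0.01 [ 2.15  5.34 -8.31] 41.8
0.02 [ 2.54  5.53 -9.02] 42.0
0.03 [ 3.01  5.47 -8.67] 42.3
0.04 [ 2.4   5.06 -8.12] 41.7
0.05 [ 2.5   6.1  -8.01] 41.7
0.06 [ 3.44  4.98 -7.93] 41.8
0.07 [ 2.72  5.18 -8.04] 41.9
0.08 [ 3.2  5.7 -7.5] 41.9
0.09 [ 2.91  6.19 -8.2 ] 42.0
0.1 [ 3.12  5.58 -7.61] 41.7
0.11 [ 2.49  5.83 -7.75] 41.9
0.12 [ 2.42  6.52 -7.98] 41.7
0.13 [ 2.4   6.15 -8.18] 42.2
0.14 [ 2.54  6.45 -8.72] 41.9
0.15 [ 1.78  6.49 -8.44] 41.6
0.16 [ 2.18  6.89 -8.6 ] 41.8
0.17 [ 2.54  6.47 -8.11] 41.8
0.18 [ 3.21  6.38 -8.42] 41.8
0.19 [ 3.63  6.35 -8.09] 42.0
0.2 [ 3.    6.82 -7.41] 42.0
0.21 [ 2.57  6.46 -8.07] 41.8
0.22 [ 3.98  6.58 -7.85] 42.2
0.23 [ 2.91  6.55 -8.24] 41.8
0.24 [ 2.92  5.57 -8.17] 41.6
0.25 [ 2.91  7.19 -7.82] 41.8
0.26 [ 2.37  6.91 -8.53] 41.8
20.4583
```

The door came off the keeper with no drag. Next I'll let the paddle down and swing the door wide.

Run:
```python
from rig import robot
from h import *
import cv2
np.set_printoptions(precision=2,suppress=True)
for i,phi in enumerate(np.arange(.30,1.421,.04)):
    p,q=pose(phi,max(0,.21-.03*(i+1)),-.2,dz=-3)
    robot.move_l(p,q,max_speed=35)
    f=(RL*Ro.from_euler("z",-phi)).inv().apply(robot.current_force())
    if i%4==0 or np.linalg.norm(f)>15: print(round(phi,2),f,round(robot.current_finger_gap()*87,1),robot.current_t())
    if np.linalg.norm(f)>22: print("ABORT"); break
robot.wait(.3)
cv2.imwrite("pics/open.png",np.hstack([robot.get_image(n)["image"][60:360,130:430,::-1] for n in("side","top")]))
```

```text
0.3 [ 2.34  7.53 -7.18] 41.6 20.7583
0.46 [ 1.88  7.66 -5.2 ] 41.8 21.9583
0.62 [ 1.86  5.72 -5.2 ] 42.0 23.1583
0.78 [-0.53  5.06 -4.84] 41.9 24.3583
0.94 [ 0.09  5.92 -3.27] 41.9 25.5583
1.1 [-1.21  5.02 -2.69] 42.2 26.7583
1.26 [-0.43  5.4  -2.39] 41.5 27.9583
1.42 [-1.12  4.93 -2.72] 41.9 29.1583
```

View pics/open.png

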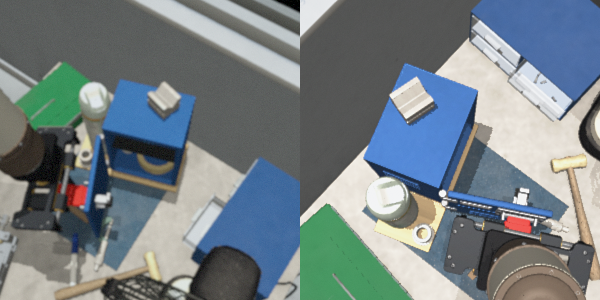

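The door stands at about 1.4 rad, and the V-block, can and bush look undisturbed. I'll release and lift clear.

Run:
```python
from rig import robot
from h import *
import cv2
np.set_printoptions(precision=2,suppress=True)
robot.set_gripper(0.8); robot.wait(.2); print(robot.current_force())
for u in(60,150):
    p,q=pose(1.42,0,-.2,dz=-3,up=u); print(robot.move_l(p,q,max_speed=60,contact_N=6))
print(robot.current_force())
robot.move_to([398,-20,520],robot.current_ee_rot()); robot.wait(.5)
print(robot.current_t(),robot.current_force())
cv2.imwrite("pics/end.png",np.hstack([robot.get_image(n)["image"][60:360,130:430,::-1] for n in("side","top")]))
```

```text
[-0.08  0.73  0.1 ]
False
False
[-0.18 -0.72 -0.45]
34.7667 [ 0.89 -1.08  0.67]
```

View pics/end.png

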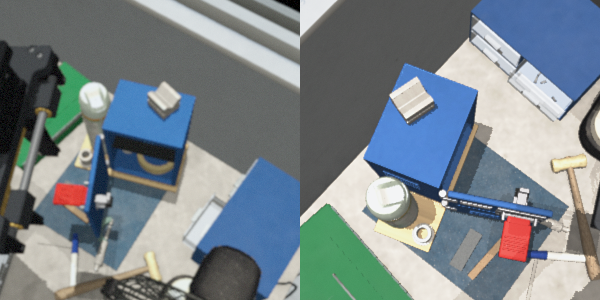

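The door stands open at about 80°, nothing is disturbed and the gripper is clear.

```bash
python3 -c "
from rig import robot
print(robot.close_job())"
```

```text
the job is handed in; nothing more can be done
None
```

The locker door is unlatched and left standing open at about 1.4 rad (roughly 80°), and the can, bush and V-block look undisturbed in the last pictures; the job is handed in, but it returned no verdict.

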